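# Take a plating reading on the toe of an iron

## Robot

A 7-joint arm with a two-finger parallel gripper is mounted at the origin on the work surface. World frame = base frame: x ahead of the robot, y to its left, z up, the work surface at z = 0. Lengths are in mm, angles in rad, forces in N, time in s.
With the tool pointing down it reaches from about 425 to 950 mm from the base axis. Payload 4.7 kg.
Tool frame: the origin (TCP) lies midway between the tips of the shut fingers; the grasp point (between the pads) lies 19 mm behind it; z points along the fingers, y is the direction in which the jaws open and shut (so a half turn about z gives the same grasp; the last joint's range is limited). The gripper opens to 85 mm and grips with 20 to 120 N. Pads are 22 mm wide; open, the fingers measure 114 mm over their backs; the gripper's body (76 mm by 85 mm) begins 54 mm behind the grasp point. The pads swing forward as they close: fully open they stand 13 mm farther back than shut.
Start: joints at [1.117, 0.469, -0.049, 1.532, 0.024, 1.141, -0.082], TCP at [278.24, -615.005, 231.335] pointing down, gripper open.
Joint ranges: [-2.59, 2.59], [-0.33, 1.99], [-1.39, 1.29], [0.1, 2.45], [-1.04, 4.18], [0.21, 1.99], [-2.66, 2.66]. Speed limits (rad/s): [2.57, 2.57, 3.14, 3.14, 3.14, 3.14, 3.14].

## Interface

Orientations are given as a 3x3 rotation matrix whose columns are the frame's x, y, z axes.
In Python, from station import arm gives the robot as it stands.
- The arm moves only by the tool apply_moves, never from a script. Its argument "steps" is text: rows parted by semicolons, each of 4 numbers parted by spaces: the shift along the tool's x, y, z in mm, then the turn about the tool's z in rad. In form: tx ty tz yaw; .... A call has 1 to 20 rows; each row shifts and turns the pose as measured when the row begins, along the tool's axes as they then stand; what a row does not reach is not made up. A row lasts 1/10 s, in which the tool goes at most 50 mm and 8.59 degrees, less where a joint would pass 70% of its speed; a pose out of reach is approached as far as the arm can. A call with a gripper value outside its range is refused whole. "gripper" is the finger opening in mm, from 0 to 85.4, set as the call begins (left out, the last holds). The fingers move at their own pace and stop on an object; the grip force is fixed at half the most. Time passes only in rows, so rows that do not move let the fingers close. It gives the time, the measured TCP pose, the force and the opening at its end, in the units of the state.
- arm.observe(): the state, without advancing time (a new reading comes with each control period).
- arm.read_camera(name): name is "side" or "top" or "wrist"; returns a dict with "frame" (400x640x3 uint8, red, green, blue), "z_map" (400x640 float32, mm along the optical axis (not along the pixel's ray), 0 where there is no reading), "K" (3x3 intrinsics, pixels), "world_to_cam" (4x4, takes a point from world to camera coordinates). Camera axes: x right, y up, looking along -z (the intrinsics and any distortion apply to the point x, -y, -z); pixel columns grow to the right and rows downward; lengths in mm; the calibration is good to about 2 mm. The wrist camera is an equidistant fisheye: a pixel r from the principal point sees the ray r / f radians off the axis. A picture is of the moment at which its call begins.
- arm.close_job(): hands the job in, once; it reports no verdict.
The state is a dict: "clock": time; "joints": joint angles; "qvel": joint speeds; "effort": joint torques, N m; "eef_pos": TCP position; "eef_rot": TCP orientation; "contact_force": force on the tool from outside, world axes, zero at the start; "ft_torque": the same for the moment, N m; "gripper_width": finger opening in mm.
Only numpy, scipy, OpenCV 4.12 (cv2) and the standard library are available. Lean on these libraries where they do the work, as an engineer would, in place of code of your own. Each camera call takes 0.05 s, during which the arm holds its last target. There are 200 camera calls.

## Task

Draw the pen-type coating gauge up out of the wooden tool block, and set its sprung nose on the golf iron clamped in the tilted vise: inside the toe ring (the one farthest from the hosel), with the gauge square to the face and pressed lightly, so that the nose is pushed in about half way and never bottoms hard. Finish while holding it there, still gripped and still pressed; touch the club and vise with nothing but the gauge, do not shift the club, and leave the other things on the bench where they are.

Things in the scene. Friction and masses are not known exactly. Their poses are not given: they have to be found in the camera images.
- gauge: pen-type coating gauge: grey plastic body of rectangular section, 22 mm (its x) by 28 mm (its y), small dark display on the -x flat, sprung steel nose at the bottom; 148 mm long in all, 0.09 to 0.15 kg. Stands upright, nose down, in the wooden block. Origin: end of the nose when fully out; z runs from nose to top. Nose 10 mm across, domed end, z = 0 to 26 mm; body above that
- gauge_grip (a point): on the gauge's long axis, 122 mm from the nose's end and 26 mm below the top (same axes as gauge): the place to grip it, from above, across the 22 mm (along its x)
- nose_tip (a point): the very end of the gauge's nose (moves with the nose)
- gauge_nose (a joint): how far the sprung nose is pushed into the gauge (m): 0 fully out, 0.008 fully in. The spring starts at 0.8 N and adds 0.4 N per mm, so half way in (4 mm) takes about 2.4 N and it bottoms at 4 N
- tool_block: wooden tool block fixed to the bench, 75 mm (x) by 150 mm (y) by 65 mm high, origin at the centre of its underside. The gauge stands in it 45 mm from the centre towards -y; towards the other end a steel punch and a dark wooden handle stick out up to 40 mm above it
- well (a point): centre of the mouth of the block's well, at its top, z up. The lowest 35 mm of the gauge's body sit in the well with 1 mm play all round and the nose in a bore below; so draw it straight up by 70 mm or more to get it clear
- iron_head: golf iron head, bare steel, clamped face up in the vise. Origin at the middle of the flat face; z is the face's normal, pointing out; x runs from sole to top line, y from heel (side of the hosel, the round neck) to toe. Face about 52 by 90 mm, with three rings 18 mm across in marker pen, in a row along y. The hosel rises to 35 mm above the face at the heel and top line; the jaws stay below it
- toe_mark (a point): the centre of the toe ring, on the face (the ring farthest from the hosel); same axes as iron_head, so its z is the normal of the face there. Height above the bench 105 to 128 mm
- vise: tilting machine vise fixed to the bench, base 200 mm (x) by 112 mm (y), lugs 162 mm wide; screw and cross handle at its -x end, reaching 160 mm from the origin. Origin at the centre of the base's underside; the base does not tilt. Bed, jaws and club head tilt about a hinge along y at x = -85, z = 30 mm
- vise_tilt (a joint): tilt of the vise's bed (rad): 0 level; as it grows the far (+x) end rises and the face leans towards the vise's -x. Locked fast: it stays where it is
- marker_pen: white marker pen with black cap, 130 mm long, lying between the block's and the vise's places; a bystander
- tape_small: small black roll of tape, 58 mm across, 19 mm high; a bystander
- spare_head: a second, loose iron head lying on the bench, no rings on it; a bystander
- spray_can: blue spray can, 62 mm across, 190 mm high; a bystander
- tape_roll: large white roll of tape, 104 mm across; a bystander
- hammer: hammer with a wooden handle, lying; a bystander
- jar: glass jar with a lid, 60 mm across, 75 mm high; a bystander
- brush: hand brush, lying; a bystander
Things that resemble listed ones, but are neither listed nor needed, are in the scene too. Several things have the shape of the gauge; the one meant has the colours described above.

How it is judged (in metres and radians):
On the way:
1. the gauge has been drawn clear of the tool block (z of gauge in the frame of tool_block above 0.065 m and contact force between the fingers and gauge above 1 N and contact force between gauge and tool_block below 0.1 N), for 0.1 s.
At the end, for the whole second after the job is handed in: The gauge is held in the fingers, still (under 10 mm/s), its nose's end within 5 mm of the centre of the toe ring, its long axis within 0.12 rad (7 degrees) of the face's normal, the nose pushed in between 1.5 and 6.5 mm of its 8 mm, pressing on the club with 0.6 to 8 N, clear of the tool block (distance between nose_tip and toe_mark below 0.005 m and angle between the z axis of gauge and the z axis of iron_head, either way round below 0.12 rad and value of joint gauge_nose between 0.0015 and 0.0065 m and contact force between gauge and iron_head between 0.6 and 8 N and contact force between the fingers and gauge above 1 N and linear speed of gauge below 0.01 m/s and height (world z) of gauge above 0.07 m and contact force between gauge and tool_block below 0.1 N); the arm keeps its last pose, push and grip.
It fails at once if the gauge is pressed hard on the club or the vise (over 12 N) (contact force between gauge and vise above 12 N).
It fails at once if the robot itself touches the club or the vise (contact force between any of the fingers, the arm and vise above 1 N).
It fails at once if the club is shifted in its clamp (distance of toe_mark from where it was at the start of the episode above 0.004 m).
It fails at once if a bystander is moved by more than 20 mm (distance of any of marker_pen, tape_small, spare_head, spray_can, tape_roll, hammer, jar, brush from where it was at the start of the episode above 0.02 m).
It also fails if it takes over 48 s, if anything falls off the work surface, if the arm or the gripper's body presses on something with over 40 N, if the wrist force passes 120 N, or if a joint passes its speed limit or range.

## Working session

There is one attempt and no reset: what is moved stays moved. The work goes in short steps, Python scripts to look and compute and a tool call to move; the robot and the scene stay as the last step left them, time stands still between calls to the robot, and variables do not carry over. Pictures are saved under pics/ and viewed, about 8 in all and at most 12, crops included, and the job is handed in when it is done.

Besides the shell and the picture viewer there is one more tool, called after ">>>" as name(argument=value, ...) on one line, values as JSON. apply_moves: Moves the arm, as the interface text tells. Its arguments: {"type":"object","properties":{"steps":{"type":"string"},"gripper":{"type":"number"}},"required":["steps"]}

```bash
ls; mkdir -p pics; cat > h.py <<'E'
import numpy as np, cv2
from station import arm
def cam(n):
    c=arm.read_camera(n); return c
def save(c,name): cv2.imwrite('pics/'+name,c['frame'][...,::-1])
def cloud(c):
    # world points per pixel for pinhole camera
    K=np.array(c['K']);z=c['z_map'].astype(float);T=np.linalg.inv(np.array(c['world_to_cam']))
    v,u=np.mgrid[0:z.shape[0],0:z.shape[1]]
    x=(u-K[0,2])/K[0,0]*z;y=(v-K[1,2])/K[1,1]*z
    p=np.stack([x,-y,-z,np.ones_like(z)],-1)@T.T
    p=p[...,:3];p[z<=0]=np.nan
    return p
E
python3 - <<'E'
from h import *
for n in ['top','side','wrist']:
    c=cam(n); save(c,n+'0.png'); np.savez('pics/'+n+'0.npz',**c)
    print(n,np.round(c['K'],1).tolist(),np.round(c['world_to_cam'],3).tolist(),[k for k in c], (c['z_map']>0).mean())
s=arm.observe();print(s)
E
```

```text
pics
top [[409.5, 0.0, 313.9], [0.0, 409.5, 197.8], [0.0, 0.0, 1.0]] [[-0.009, -1.0, -0.022, 38.189], [0.992, -0.012, 0.127, -570.063], [-0.127, -0.021, 0.992, -1350.216], [0.0, 0.0, 0.0, 1.0]] ['frame', 'z_map', 'K', 'world_to_cam'] 0.99615234375
side [[407.2, 0.0, 317.9], [0.0, 407.2, 195.5], [0.0, 0.0, 1.0]] [[-0.233, -0.972, 0.012, 161.491], [0.605, -0.135, 0.785, -430.806], [-0.762, 0.19, 0.62, -907.812], [0.0, 0.0, 0.0, 1.0]] ['frame', 'z_map', 'K', 'world_to_cam'] 0.99570703125
wrist [[309.7, 0.0, 319.8], [0.0, 309.7, 197.9], [0.0, 0.0, 1.0]] [[0.412, -0.911, -0.002, -674.421], [0.86, 0.39, -0.328, 43.847], [0.3, 0.134, 0.945, -381.546], [0.0, 0.0, 0.0, 1.0]] ['frame', 'z_map', 'K', 'world_to_cam'] 0.99598046875
{'clock': 0.15, 'joints': array([ 1.11706298,  0.46929411, -0.04861194,  1.53339623,  0.02411844,
        1.14100636, -0.08232078]), 'qvel': array([-1.77207405e-03, -1.87217692e-03,  1.19926137e-03, -4.92618525e-03,
       -2.10396572e-03, -9.17367038e-04, -1.62795477e-06]), 'effort': array([ 1.15102936e-03, -5.10764408e+01, -4.65479144e-02, -2.37979853e+01,
        1.07570394e-02,  5.35565065e-03, -3.53886264e-05]), 'eef_pos': array([ 278.0552495 , -614.58925906,  230.48684586]), 'eef_rot': array([[ 9.11096212e-01,  4.12193201e-01, -6.76258033e-04],
       [ 4.12193752e-01, -9.11095200e-01,  1.35883748e-03],
       [-5.60318790e-05, -1.51678101e-03, -9.99998848e-01]]), 'contact_force': array([0.62203548, 0.27071113, 0.10355577]), 'ft_torque': array([ 0.03839322, -0.00769872, -0.04229754]), 'gripper_width': 85.17840377943736}
```

View pics/top0.png

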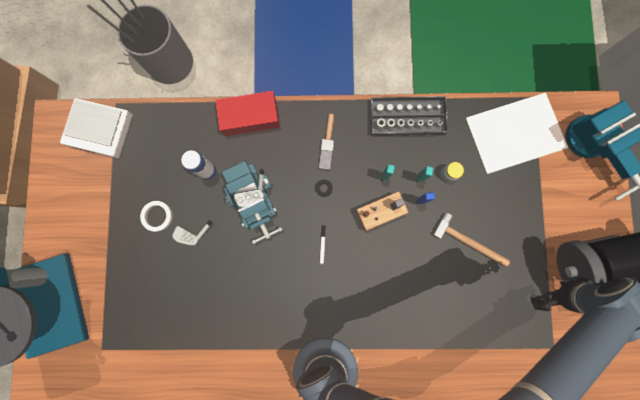

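View pics/side0.png

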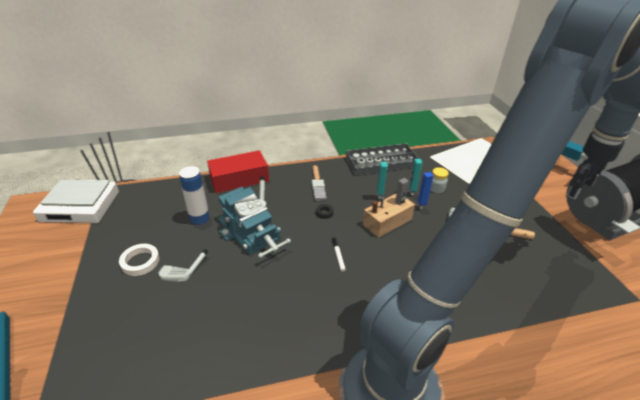

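The top view shows the vise at about (248,200) with the club face at (248,200). The wooden block is at (381,210) with the grey gauge at about (397,203). Teal and blue look-alikes stand nearby, and the screw handle at (266,235) points towards the robot. Next I measure both.

```bash
python3 - <<'E'
from h import *
for n,(u0,v0,u1,v1),(a0,b0,a1,b1) in [('top',(205,150,305,250),(345,160,445,240)),('side',(205,170,305,270),(350,145,450,245))]:
    c=dict(np.load(f'pics/{n}0.npz')); p=cloud(c); np.save(f'pics/{n}_p.npy',p)
    A=cv2.resize(c['frame'][v0:v1,u0:u1],None,fx=4,fy=4,interpolation=2); B=cv2.resize(c['frame'][b0:b1,a0:a1],None,fx=4,fy=4,interpolation=2)
    B=cv2.copyMakeBorder(B,0,A.shape[0]-B.shape[0],0,0,0); cv2.imwrite(f'pics/{n}_crop.png',np.hstack([A,B])[...,::-1])
E
python3 - <<'E'
import cv2,numpy as np
a=cv2.imread('pics/top_crop.png');b=cv2.imread('pics/side_crop.png')
p=np.load('pics/top_p.npy')
for v in range(180,222,4): print(v,[ '%d,%d,%d'%tuple(p[v,u]) for u in range(228,272,5)])
print('gauge')
for v in range(190,222,3): print(v,[ '%d,%d,%d'%tuple(p[v,u]) for u in range(382,412,3)])
E
```

```text
180 ['625,313,90', '618,288,128', '618,272,128', '619,257,122', '619,241,121', '618,224,124', '623,213,96', '636,207,22', '637,191,12']
184 ['606,304,126', '606,288,127', '606,272,123', '606,257,122', '607,242,116', '606,225,120', '604,207,129', '612,198,83', '624,191,9']
188 ['592,303,131', '593,288,123', '594,274,116', '593,257,120', '593,241,121', '594,225,116', '593,209,119', '597,197,92', '611,193,1']
192 ['587,314,79', '587,299,74', '581,273,119', '581,257,117', '580,240,123', '580,224,121', '581,209,114', '595,208,13', '596,192,4']
196 ['571,310,98', '583,313,9', '568,273,119', '568,257,116', '567,241,119', '568,225,115', '569,210,108', '581,208,10', '582,192,4']
200 ['559,312,86', '564,304,48', '555,273,117', '556,259,109', '556,242,108', '555,226,112', '556,211,105', '557,196,94', '567,190,15']
204 ['555,330,10', '546,296,84', '543,274,113', '543,257,113', '543,242,109', '544,228,96', '544,212,97', '544,196,94', '553,191,12']
208 ['542,331,3', '542,315,0', '540,293,19', '531,260,101', '531,244,96', '531,228,94', '532,213,90', '531,196,91', '536,186,47']
212 ['528,331,1', '52
[... 1348 characters left out ...]
4', '525,-224,105', '530,-242,58', '529,-252,62', '528,-260,69', '535,-283,3', '535,-294,2']
211 ['520,-192,62', '519,-201,72', '519,-211,65', '519,-221,64', '519,-231,63', '520,-242,60', '519,-250,70', '519,-261,64', '519,-270,65', '525,-295,-5']
214 ['510,-192,63', '510,-201,66', '509,-211,67', '509,-221,66', '509,-230,67', '509,-240,66', '509,-251,62', '514,-272,3', '514,-282,5', '515,-294,-4']
217 ['500,-191,68', '499,-200,70', '500,-211,62', '499,-220,67', '499,-230,66', '504,-252,2', '504,-262,4', '504,-273,-2', '504,-283,0', '503,-291,8']
220 ['490,-190,68', '490,-200,66', '489,-210,69', '494,-231,0', '494,-241,1', '494,-251,4', '494,-262,0', '494,-272,0', '494,-282,3', '494,-293,-3']
```

View pics/top_crop.png

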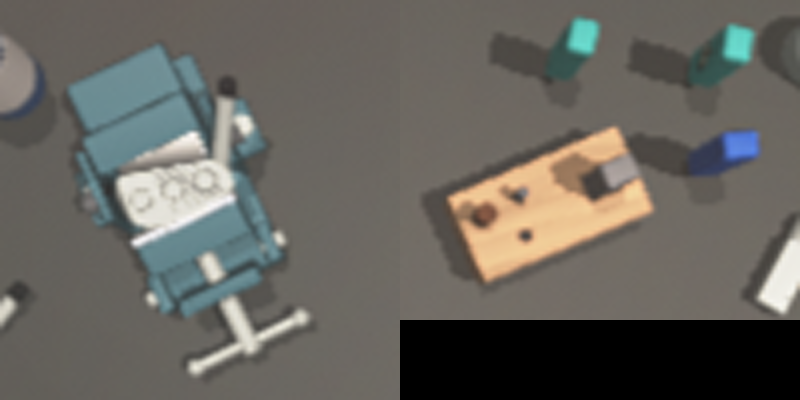

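View pics/side_crop.png

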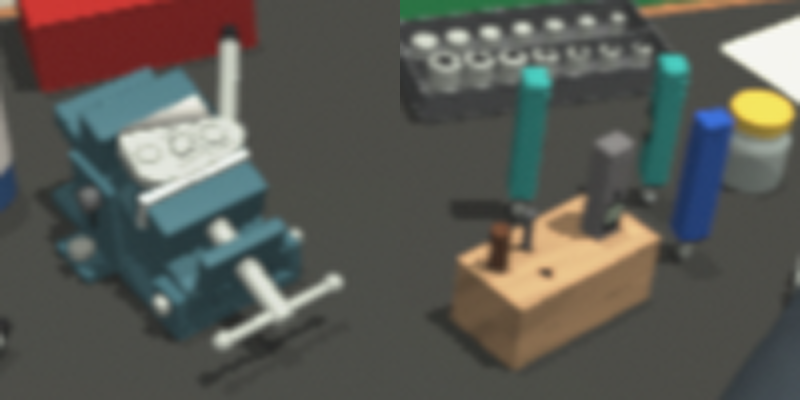

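In the top view the rings sit at (240,200), (248,197) and (256,195). The hosel is at the right, so the toe ring is the left one at (240,200). The gauge's top face is at (399.5,202.5). The tool can't tilt through this interface, so I plan to swivel the gauge in the pads by pushing it against the fixed block. First I need yaws and tilt.

```bash
cat >> h.py <<'E'
def ray_z(c,uv,z):
    "intersect pixel ray with plane world z"
    K=np.array(c['K']);T=np.linalg.inv(np.array(c['world_to_cam']))
    uv=np.atleast_2d(uv).astype(float)
    d=np.c_[(uv[:,0]-K[0,2])/K[0,0],-(uv[:,1]-K[1,2])/K[1,1],-np.ones(len(uv))]@T[:3,:3].T
    o=T[:3,3]; return o+d*((z-o[2])/d[:,2])[:,None]
E
python3 - <<'E'
from h import *
from scipy import ndimage
for n in ['top','side']:
    c=dict(np.load(f'pics/{n}0.npz')); p=np.load(f'pics/{n}_p.npy'); f=c['frame']; hsv=cv2.cvtColor(f,cv2.COLOR_RGB2HSV).astype(int)
    # block: wood colour in the world region
    roi=(abs(p[...,0]-540)<110)&(abs(p[...,1]+200)<130)
    m=roi&(hsv[...,0]<25)&(hsv[...,1]>60)&(abs(p[...,2]-65)<14)
    lab,k=ndimage.label(m);m=lab==1+np.argmax(ndimage.sum(m,lab,range(1,k+1)))
    v,u=np.nonzero(m); P=ray_z(c,np.c_[u,v],65)[:,:2].astype(np.float32)
    print(n,'block rect',cv2.minAreaRect(P), 'z',np.median(p[m][:,2]))
    # gauge top
    g=roi&(p[...,2]>135)&(hsv[...,1]<50); v,u=np.nonzero(g)
    P=ray_z(c,np.c_[u,v],152)[:,:2]; print(' gauge top',P.mean(0),len(P),p[g].mean(0))
    # vise teal
    roi=(abs(p[...,0]-560)<130)&(abs(p[...,1]-250)<110)
    t=roi&(abs(hsv[...,0]-97)<12)&(hsv[...,1]>60)&(p[...,2]>60)
    # face: bright unsaturated
    F=roi&(hsv[...,1]<60)&(hsv[...,2]>140)&(p[...,2]>90)&(p[...,2]<135)&(p[...,0]<595)
    lab,k=ndimage.label(F);F=lab==1+np.argmax(ndimage.sum(F,lab,range(1,k+1)))
    Q=p[F];
    F2=ndimage.binary_erosion(F);Q2=p[F2]
    for Q in (p[F],Q2):
        A=np.c_[Q[:,:2]-Q[:,:2].mean(0),np.ones(len(Q))];s=np.linalg.lstsq(A,Q[:,2],rcond=None)[0]
        print(' face',len(Q),Q.mean(0).round(1),'grad',s.round(3),'tilt',np.arctan(np.hypot(*s[:2])).round(3),'dir',np.degrees(np.arctan2(s[1],s[0])).round(1),'rms',(A@s-Q[:,2]).std().round(2))
    Q=p[t]; A=np.c_[Q[:,:2]-Q[:,:2].mean(0),np.ones(len(Q))];print(' vise teal',len(Q),cv2.minAreaRect(Q[:,:2].astype(np.float32)))
    cv2.imwrite(f'pics/{n}_m.png',F*255)
    for uv in ([(240,200.2),(248.5,197),(256.2,195)] if n=='top' else [(242.2,208.2),(250.7,206),(259,203.5)]):
        print(' ring',[ray_z(c,uv,z)[0].round(1).tolist() for z in (110,120)],np.nanmedian(p[int(uv[1])-2:int(uv[1])+3,int(uv[0])-2:int(uv[0])+3].reshape(-1,3),0).round(1))
E
```

```text
top block rect ((522.2269287109375, -191.19557189941406), (74.98812866210938, 151.11827087402344), 22.500328063964844) z 65.36421826783499
 gauge top [ 537.48014052 -233.05503694] 61 [ 537.56632156 -233.20713188  151.1757565 ]
 face 429 [560.2 240.9 111.7] grad [  0.406   0.161 111.73 ] tilt 0.412 dir 21.6 rms 3.77
 face 332 [560.4 241.5 112.5] grad [  0.386   0.147 112.455] tilt 0.392 dir 20.9 rms 3.51
 vise teal 927 ((575.0558471679688, 251.42755126953125), (208.63038635253906, 116.88237762451172), 25.647499084472656)
 ring [[555.9, 268.5, 110.0], [554.7, 266.5, 120.0]] [555.7 267.4 115.9]
 ring [[566.0, 241.2, 110.0], [564.7, 239.4, 120.0]] [565.3 241.8 114.6]
 ring [[572.2, 216.4, 110.0], [570.8, 214.7, 120.0]] [571.5 216.2 114.2]
side block rect ((517.756591796875, -190.21356201171875), (87.18424224853516, 162.84698486328125), 21.223827362060547) z 65.57987325954139
 gauge top [ 530.31734905 -227.90240226] 81 [ 536.5698337  -231.28111288  146.87810751]
 face 481 [563.1 241.7 112.3] grad [  0.361   0.15  112.307] tilt 0.373 dir 22.6 rms 3.59
 face 385 [562.6 241.5 112.7] grad [  0.327   0.152 112.711] tilt 0.346 dir 25.0 rms 2.89
 vise teal 1067 ((570.4043579101562, 263.0186767578125), (211.96755981445312, 116.3538818359375), 25.896577835083008)
 ring [[565.8, 265.0, 110.0], [553.7, 265.1, 120.0]] [560.6 265.6 115.5]
 ring [[570.6, 239.2, 110.0], [558.3, 239.6, 120.0]] [565.7 241.4 115.1]
 ring [[576.9, 213.3, 110.0], [564.6, 214.1, 120.0]] [574.1 213.4 113.8][ WARN:0@1.580] global loadsave.cpp:1063 imwrite_ Unsupported depth image for selected encoder is fallbacked to CV_8U.
```

>>> apply_moves(steps="39 -24 0 0;39 -24 0 0;39 -24 0 0;39 -24 0 0;39 -24 0 0;39 -24 0 0;39 -24 0 0;39 -24 0 0;39 -24 0 0;39 -24 0 0;0 0 0 -0.14;0 0 0 -0.14;0 0 0 -0.14;0 0 0 -0.14;0 0 0 -0.14;0 0 0 -0.14;0 0 0 -0.14;0 0 0 -0.14;0 0 0 -0.14;0 0 0 -0.14", gripper=85)

```text
clock: 2.15
eef_pos: [541.4, -217.4, 222.6]
eef_rot: [[-0.302, 0.953, -0.011], [0.953, 0.302, 0.006], [0.009, -0.009, -1.0]]
contact_force: [-0.0, 0.0, 0.6]
gripper_width: 84.7
```

```bash
cat >> h.py <<'E'
def go(target,xang=None):
    "tool-frame shift to a world TCP target, yaw to bring tool x to world angle xang (deg)"
    s=arm.observe();R=s['eef_rot'];p=s['eef_pos']
    a=np.degrees(np.arctan2(R[1,0],R[0,0]))
    print('t',round(s['clock'],2),'p',p.round(1),'xang',a.round(2),'z',R[:,2].round(4),'j',s['joints'].round(2),'F',s['contact_force'].round(2),'T',s['ft_torque'].round(3),'w',round(s['gripper_width'],1))
    if xang is not None: print('yaw',round(-np.radians((xang-a+180)%360-180),4))
    if target is not None: print('shift',(R.T@(np.array(target)-p)).round(1))
E
python3 -c "
from h import *
go([539.4,-232.8,200],112.5)"
```

```text
t 2.15 p [ 541.4 -217.4  222.6] xang 107.55 z [-0.0111  0.006  -0.9999] j [ 0.7   0.38 -0.51  1.74  0.2   1.09  0.43] F [-0.03  0.04  0.65] T [ 0.023  0.012 -0.014] w 84.7
yaw -0.0863
shift [-14.3  -6.4  22.6]
```

>>> apply_moves(steps="-14 -6.5 0 -0.086;0 0 0 0;0 0 0 0")

```text
clock: 2.45
eef_pos: [538.9, -232.1, 221.7]
eef_rot: [[-0.385, 0.923, -0.012], [0.923, 0.385, 0.008], [0.012, -0.008, -1.0]]
contact_force: [1.0, 0.6, 0.8]
gripper_width: 85.0
```

```bash
python3 -c "
from h import *
go([539.4,-232.8,106],112.5)
c=cam('wrist');np.savez('pics/w1.npz',**c);save(c,'w1.png')
T=np.linalg.inv(c['world_to_cam']);print(T.round(3))"
```

```text
t 2.45 p [ 538.9 -232.1  221.7] xang 112.67 z [-0.0125  0.0079 -0.9999] j [ 0.73  0.39 -0.52  1.73  0.21  1.09  0.54] F [0.96 0.6  0.78] T [ 0.104  0.022 -0.033] w 85.0
yaw 0.0029
shift [ -2.2   1.2 115.6]
[[ 9.23000e-01 -3.68000e-01 -1.16000e-01  5.07177e+02]
 [ 3.85000e-01  8.74000e-01  2.96000e-01 -1.55718e+02]
 [-8.00000e-03 -3.17000e-01  9.48000e-01  3.65695e+02]
 [ 0.00000e+00  0.00000e+00  0.00000e+00  1.00000e+00]]
```

View pics/w1.png

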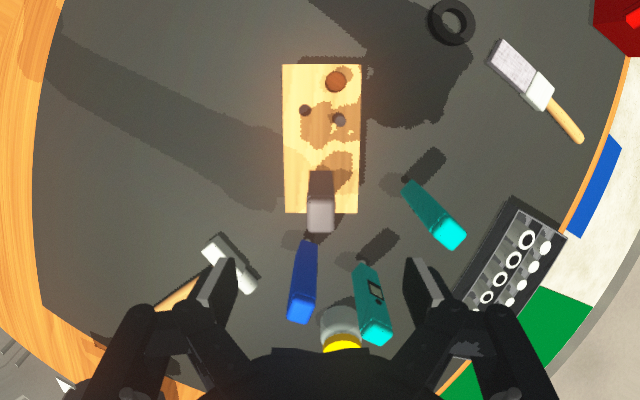

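The wrist view shows the gauge's top at (320,205), midway between the fingers. The blue and teal look-alikes are at (303,290) and (445,230), so I check their clearance to the fingers before descending.

```bash
python3 -c "
from h import *
c=dict(np.load('pics/top0.npz'))
R=np.array([[np.cos(a:=np.radians(22.5)),-np.sin(a)],[np.sin(a),np.cos(a)]])
for n,uv in [('teal1',(390.5,168.8)),('teal2',(429.5,170.5)),('blue',(430,196.5))]:
    P=ray_z(c,uv,150)[0]; print(n,P.round(0),'rel gauge in block axes',(R.T@(P[:2]-[539.4,-232.8])).round(0))
# gauge top seen in the wrist cloud (equidistant)
w=dict(np.load('pics/w1.npz'));K=w['K'];z=w['z_map'].astype(float);T=np.linalg.inv(w['world_to_cam'])
v,u=np.mgrid[0:400,0:640];x=(u-K[0,2])/K[0,0];y=(v-K[1,2])/K[1,1];r=np.hypot(x,y)+1e-9;t=np.tan(r)/r
P=(np.stack([x*t*z,-y*t*z,-z,np.ones_like(z)],-1)@T.T)[...,:3]
Q=P[198:232,306:336].reshape(-1,3);Q=Q[(Q[:,2]>140)];print(len(Q),Q.mean(0).round(1),cv2.minAreaRect(Q[:,:2].astype(np.float32)))
"
```

```text
teal1 [ 644. -210.  150.] rel gauge in block axes [105. -19.]
teal2 [ 637. -331.  150.] rel gauge in block axes [  53. -128.]
blue [ 556. -329.  150.] rel gauge in block axes [-22. -95.]
957 [ 538.4 -234.   152.3] ((524.7572631835938, -201.83734130859375), (21.281494140625, 98.65876770019531), 22.756813049316406)
```

>>> apply_moves(steps="-2.5 1.2 30 -0.003;0 0 30 0;0 0 30 0;0 0 15 0;0 0 5 0;0 0 0 0;0 0 0 0")

```text
clock: 3.2
eef_pos: [542.4, -230.0, 110.5]
eef_rot: [[-0.385, 0.923, -0.008], [0.923, 0.385, 0.006], [0.008, -0.005, -1.0]]
contact_force: [0.0, 0.2, 0.3]
gripper_width: 84.9
```

```bash
python3 -c "
from h import *
go([539.2,-233.2,105],112.5)"
```

```text
t 3.2 p [ 542.4 -230.   110.5] xang 112.63 z [-0.0079  0.0057 -1.    ] j [ 0.69  0.51 -0.48  1.83  0.29  0.88  0.47] F [0.01 0.23 0.29] T [ 0.02  -0.001  0.023] w 84.9
yaw 0.0023
shift [-1.8 -4.1  5.5]
```

>>> apply_moves(steps="-1.8 -4.1 5.5 0;0 0 0 0")

```text
clock: 3.4
eef_pos: [540.2, -233.7, 106.5]
eef_rot: [[-0.385, 0.923, -0.005], [0.923, 0.385, 0.004], [0.006, -0.003, -1.0]]
contact_force: [-0.8, -0.2, -0.6]
gripper_width: 84.9
```

>>> apply_moves(steps="0 0 0 0;0 0 0 0;0 0 0 0;0 0 0 0;0 0 0 0;0 0 0 0;0 0 0 0;0 0 0 0", gripper=10)

```text
clock: 4.2
eef_pos: [540.8, -234.5, 108.2]
eef_rot: [[-0.384, 0.923, -0.002], [0.923, 0.384, 0.003], [0.003, -0.001, -1.0]]
contact_force: [-0.1, 0.3, 0.1]
gripper_width: 20.9
```

```bash
python3 -c "
from h import *
go([539.2,-233.2,105],112.5)"
```

```text
t 4.2 p [ 540.8 -234.5  108.2] xang 112.56 z [-0.0024  0.0026 -1.    ] j [ 0.69  0.51 -0.48  1.84  0.3   0.87  0.47] F [-0.07  0.31  0.09] T [ 0.005  0.05  -0.009] w 20.9
yaw 0.001
shift [ 1.8 -1.   3.2]
```

>>> apply_moves(steps="0 0 -10 0;0 0 -15 0;0 0 -15 0;0 0 -15 0;0 0 -15 0;0 0 -20 0;0 0 -20 0;0 0 -20 0;0 0 0 0;0 0 0 0;0 0 0 0")

```text
clock: 5.3
eef_pos: [541.7, -233.4, 253.4]
eef_rot: [[-0.385, 0.923, 0.004], [0.923, 0.385, 0.001], [-0.001, 0.004, -1.0]]
contact_force: [-0.4, 0.1, -1.6]
gripper_width: 21.5
```

```bash
python3 -c "
from h import *
a=np.radians(22.5);b=np.array([-np.sin(a),np.cos(a)])
t=np.array([522.2,-191.2])+b*(75+30); print(t)
go([*t,230],112.5)"
```

```text
[482.0182396  -94.19264909]
t 5.3 p [ 541.7 -233.4  253.4] xang 112.64 z [ 4.1e-03  7.0e-04 -1.0e+00] j [ 0.74  0.36 -0.53  1.7   0.19  1.14  0.56] F [-0.36  0.09 -1.56] T [-0.031 -0.019  0.026] w 21.5
yaw 0.0025
shift [151.5  -1.6  23.2]
```

>>> apply_moves(steps="37 0 0 0;37 0 0 0;37 0 0 0;37 0 0 0;0 0 0 0;0 -1 40 0;0 0 40 0;0 0 30 0;0 0 10 0;0 0 5 0;0 0 0 0;0 0 0 0")

```text
clock: 6.5
eef_pos: [478.6, -93.5, 118.3]
eef_rot: [[-0.383, 0.924, -0.005], [0.924, 0.383, 0.003], [0.005, -0.003, -1.0]]
contact_force: [0.1, -0.7, -1.2]
gripper_width: 21.4
```

```bash
cat >> h.py <<'E'
def wcloud(w):
    K=w['K'];z=w['z_map'].astype(float);T=np.linalg.inv(w['world_to_cam'])
    v,u=np.mgrid[0:400,0:640];x=(u-K[0,2])/K[0,0];y=(v-K[1,2])/K[1,1];r=np.hypot(x,y)+1e-9;t=np.tan(r)/r
    return (np.stack([x*t*z,-y*t*z,-z,np.ones_like(z)],-1)@T.T)[...,:3]
E
python3 -c "
from h import *
go([483.5,-94.2,122],112.5)
c=cam('wrist');np.savez('pics/w2.npz',**c);save(c,'w2.png')"
```

```text
t 6.5 p [478.6 -93.5 118.3] xang 112.55 z [-0.0051  0.0032 -1.    ] j [ 0.57  0.37 -0.56  2.05  0.27  0.8   0.24] F [ 0.08 -0.67 -1.23] T [ 0.069 -0.033 -0.003] w 21.4
yaw 0.0008
shift [-2.5  4.3 -3.8]
```

View pics/w2.png

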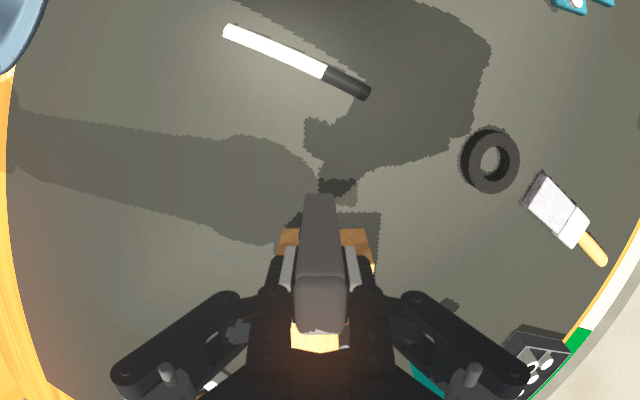

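The gauge is held nose down beside the block, with its front face running from (320,195) to (322,330). Now I push it slowly against the block's end to swivel it.

>>> apply_moves(steps="-10 1 0 0;-4 0 0 0;-4 0 0 0;-4 0 0 0;-4 0 0 0;-4 0 0 0;0 0 0 0")

```text
clock: 7.25
eef_pos: [489.7, -112.8, 121.4]
eef_rot: [[-0.384, 0.923, -0.011], [0.923, 0.385, 0.016], [0.019, -0.004, -1.0]]
contact_force: [0.9, -0.2, -1.0]
gripper_width: 21.2
```

```bash
cat >> h.py <<'E'
def gtilt(c):
    "tilt of gauge front face (facing the wrist camera) in tool frame, from depth"
    s=arm.observe();P=wcloud(c);R=s['eef_rot'];L=(P-s['eef_pos'])@R  # tool coords
    m=(abs(L[...,1])<9)&(L[...,2]>-10)&(L[...,2]<72)&(abs(L[...,0])<60)
    Q=L[m]
    for _ in range(6):
        k=np.polyfit(Q[:,2],Q[:,0],1);r=Q[:,0]-np.polyval(k,Q[:,2]);Q=Q[abs(r)<max(2.0,2.5*np.median(abs(r)))]
    print('n',len(Q),'x=%.3f z + %.1f'%tuple(k),'tilt in tool frame',round(np.arctan(k[0]),3),'rms',r.std().round(2), 'zrange',Q[:,2].min().round(),Q[:,2].max().round())
    return k
E
python3 -c "
from h import *
w=dict(np.load('pics/w2.npz'))
go(None)
c=cam('wrist');np.savez('pics/w3.npz',**c);gtilt(c)"
```

```text
t 7.25 p [ 489.7 -112.8  121.4] xang 112.61 z [-0.0107  0.016  -0.9998] j [ 0.61  0.39 -0.56  2.01  0.26  0.82  0.3 ] F [ 0.9  -0.21 -0.97] T [-0.068 -0.056  0.023] w 21.2
n 1681 x=0.014 z + 13.9 tilt in tool frame 0.014 rms 0.38 zrange -10.0 72.0
```

>>> apply_moves(steps="-5 0 0 0;-5 0 0 0;-5 0 0 0;-5 0 0 0;0 0 0 0")

```text
clock: 7.8
eef_pos: [493.3, -120.5, 121.9]
eef_rot: [[-0.387, 0.922, -0.023], [0.921, 0.387, 0.031], [0.038, -0.009, -0.999]]
contact_force: [0.1, -0.4, -0.9]
gripper_width: 21.6
```

```bash
python3 -c "
from h import *
go(None)
c=cam('wrist');np.savez('pics/w3.npz',**c);gtilt(c)"
```

```text
t 7.8 p [ 493.3 -120.5  121.9] xang 112.77 z [-0.0231  0.0314 -0.9992] j [ 0.63  0.4  -0.56  1.99  0.24  0.85  0.33] F [ 0.14 -0.45 -0.86] T [-0.104 -0.03   0.007] w 21.6
n 1930 x=0.098 z + 16.4 tilt in tool frame 0.098 rms 0.39 zrange -10.0 72.0
```

>>> apply_moves(steps="-6 0 0 0;-6 0 0 0;-6 0 0 0;-6 0 0 0;-6 0 0 0;-6 0 0 0;0 0 0 0")

```text
clock: 8.55
eef_pos: [498.6, -131.9, 121.1]
eef_rot: [[-0.394, 0.918, -0.049], [0.916, 0.397, 0.062], [0.076, -0.021, -0.997]]
contact_force: [0.8, 0.7, -1.9]
gripper_width: 21.4
```

```bash
python3 -c "
from h import *
go(None)
c=cam('wrist');np.savez('pics/w3.npz',**c);gtilt(c)"
```

```text
t 8.55 p [ 498.6 -131.9  121.1] xang 113.28 z [-0.0492  0.0617 -0.9969] j [ 0.65  0.43 -0.57  1.95  0.22  0.89  0.38] F [ 0.82  0.69 -1.88] T [-0.153 -0.117  0.008] w 21.4
n 2306 x=0.227 z + 20.6 tilt in tool frame 0.223 rms 0.42 zrange -10.0 69.0
```

>>> apply_moves(steps="-6 0 0 0;-6 0 0 0;-6 0 0 0;0 0 0 0")

```text
clock: 9.0
eef_pos: [499.5, -132.6, 120.7]
eef_rot: [[-0.4, 0.914, -0.068], [0.911, 0.404, 0.083], [0.103, -0.029, -0.994]]
contact_force: [-0.3, -0.1, -1.9]
gripper_width: 21.3
```

```bash
python3 -c "
from h import *
go(None)
c=cam('wrist');np.savez('pics/w3.npz',**c);gtilt(c)"
```

```text
t 9.0 p [ 499.5 -132.6  120.7] xang 113.69 z [-0.0677  0.0827 -0.9943] j [ 0.67  0.45 -0.57  1.93  0.21  0.91  0.41] F [-0.32 -0.12 -1.9 ] T [-0.13  -0.104  0.032] w 21.3
n 2331 x=0.237 z + 20.9 tilt in tool frame 0.232 rms 0.43 zrange -10.0 69.0
```

>>> apply_moves(steps="-6 0 0 0;-6 0 0 0;0 0 0 0")

```text
clock: 9.35
eef_pos: [500.1, -133.3, 120.3]
eef_rot: [[-0.402, 0.912, -0.08], [0.908, 0.408, 0.097], [0.121, -0.034, -0.992]]
contact_force: [-0.2, 0.4, 0.0]
gripper_width: 21.7
```

```bash
python3 -c "
from h import *
go(None)
c=cam('wrist');np.savez('pics/w3.npz',**c);gtilt(c)"
```

```text
t 9.35 p [ 500.1 -133.3  120.3] xang 113.88 z [-0.08    0.0972 -0.992 ] j [ 0.67  0.46 -0.58  1.92  0.2   0.93  0.43] F [-0.23  0.44  0.01] T [-0.108 -0.046  0.006] w 21.7
n 2344 x=0.246 z + 21.3 tilt in tool frame 0.242 rms 0.43 zrange -10.0 69.0
```

Total lean is now 0.363 rad: 0.121 from the tool and 0.242 in the pads. However, the tool's own lean keeps its world direction when I yaw, so it would end up sideways at the vise. I'll yaw to the vise's heading, then undo the sideways lean against the block's −y end, and top up the swivel on its far side.

>>> apply_moves(steps="15 0 0 0;15 0 0 0;15 0 -40 0;5 0 -45 0;0 0 -45 0;0 0 -10 0;0 0 0 0.145;0 0 0 0.145;0 0 0 0.145;0 0 0 0.145;0 0 0 0.145;0 0 0 0.145;0 0 0 0.145;0 0 0 0.145;0 0 0 0.145;0 0 0 0.145;0 0 0 0.145")

```text
clock: 11.1
eef_pos: [484.1, -104.7, 262.9]
eef_rot: [[0.942, 0.326, -0.075], [0.331, -0.941, 0.075], [-0.047, -0.095, -0.994]]
contact_force: [-0.1, -0.6, -0.7]
gripper_width: 21.2
```

```bash
cat >> h.py <<'E'
AB=np.radians(22.5);RB=np.array([[np.cos(AB),-np.sin(AB)],[np.sin(AB),np.cos(AB)]]);CB=np.array([522.2,-191.2])
def blk(x,y): return CB+RB@np.array([x,y])
def lean():
    s=arm.observe();print('block xy of TCP',(RB.T@(s['eef_pos'][:2]-CB)).round(1),'tool z lean in block axes',(RB.T@s['eef_rot'][:2,2]).round(3))
E
python3 -c "
from h import *
lean(); go([*blk(12,-105),255],22.5); gtilt(cam('wrist'))"
```

```text
block xy of TCP [-2.1 94.5] tool z lean in block axes [-0.041  0.098]
t 11.1 p [ 484.1 -104.7  262.9] xang 19.35 z [-0.0755  0.0748 -0.9943] j [ 0.5   0.22 -0.39  1.84  0.02  1.19 -1.13] F [-0.09 -0.55 -0.67] T [-0.09  -0.116 -0.015] w 21.2
yaw -0.0549
shift [ 25.3 198.1 -12.3]
n 2356 x=0.246 z + 20.9 tilt in tool frame 0.241 rms 0.42 zrange -10.0 68.0
```

>>> apply_moves(steps="6.5 49 0 -0.05;6.5 49 0 0;6.5 49 0 0;6.5 49 0 0;0 0 0 0;0 0 0 0")

```text
clock: 11.75
eef_pos: [580.3, -280.5, 237.4]
eef_rot: [[0.918, 0.388, -0.079], [0.393, -0.917, 0.07], [-0.046, -0.095, -0.994]]
contact_force: [0.4, 2.0, -0.8]
gripper_width: 20.8
```

```bash
python3 -c "
from h import *
lean(); go([*blk(12,-105),122],22.5)"
```

```text
block xy of TCP [  19.5 -104.7] tool z lean in block axes [-0.047  0.095]
t 11.75 p [ 580.3 -280.5  237.4] xang 23.18 z [-0.0793  0.0697 -0.9944] j [ 0.61  0.49 -0.3   1.51  0.11  1.26 -0.87] F [ 0.4   2.03 -0.81] T [-0.051 -0.071  0.025] w 20.8
yaw 0.0118
shift [ -2.2  11.2 115.1]
```

>>> apply_moves(steps="0 6 35 0.012;0 5 35 0;0 0 30 0;0 0 12 0;0 0 0 0;0 0 0 0")

```text
clock: 12.35
eef_pos: [575.2, -278.6, 124.0]
eef_rot: [[0.919, 0.388, -0.075], [0.393, -0.917, 0.067], [-0.043, -0.091, -0.995]]
contact_force: [-0.6, 0.1, -1.4]
gripper_width: 21.9
```

```bash
python3 -c "
from h import *
lean(); go([*blk(12,-105),122],22.5)
c=cam('wrist');gtilt(c);save(c,'w4.png')"
```

```text
block xy of TCP [  15.5 -101. ] tool z lean in block axes [-0.044  0.091]
t 12.35 p [ 575.2 -278.6  124. ] xang 23.14 z [-0.0755  0.0668 -0.9949] j [ 0.6   0.58 -0.29  1.64  0.14  1.04 -0.9 ] F [-0.58  0.06 -1.39] T [-0.128 -0.098  0.086] w 21.9
yaw 0.0112
shift [-3.5  4.1  1.8]
n 2366 x=0.246 z + 20.4 tilt in tool frame 0.241 rms 0.42 zrange -10.0 69.0
```

View pics/w4.png

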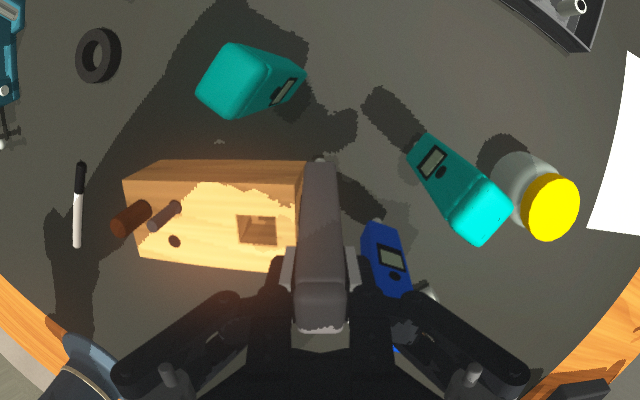

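The gauge (from (320,165) down to (320,330)) stands next to the block's −y end at (300,220). The blue look-alike at (385,260) is clear of the finger. Now I push towards the block, which is tool −y.

>>> apply_moves(steps="0 -5 0 0;0 -6 0 0;0 -6 0 0;0 -6 0 0;0 -6 0 0;0 -6 0 0;0 -6 0 0;0 -6 0 0;0 0 0 0")

```text
clock: 13.3
eef_pos: [570.0, -269.1, 138.3]
eef_rot: [[0.926, 0.378, -0.023], [0.378, -0.926, 0.005], [-0.019, -0.013, -1.0]]
contact_force: [0.1, 0.4, -0.9]
gripper_width: 21.4
```

```bash
python3 -c "
from h import *
lean(); go([*blk(12,-105),122],22.5)
"
```

```text
block xy of TCP [ 14.3 -90.3] tool z lean in block axes [-0.019  0.013]
t 13.3 p [ 570.  -269.1  138.3] xang 22.22 z [-0.0226  0.0046 -0.9997] j [ 0.58  0.51 -0.28  1.71  0.17  0.97 -0.96] F [ 0.1   0.41 -0.92] T [ 0.04   0.032 -0.008] w 21.4
yaw -0.005
shift [-2.  14.9 16.1]
```

>>> apply_moves(steps="0 8 0 0;0 8 -10 0;0 0 -40 0;0 0 -45 0;0 0 -5 0;8 -40 0 0;10 -40 0 0;16 -36 0 0;0 0 0 0;0 0 40 0;0 0 40 0;0 0 30 0;0 0 10 0;0 0 0 0")

```text
clock: 14.7
eef_pos: [570.3, -160.2, 130.7]
eef_rot: [[0.925, 0.38, -0.009], [0.38, -0.925, 0.007], [-0.006, -0.01, -1.0]]
contact_force: [-0.2, 0.1, -1.2]
gripper_width: 20.9
```

```bash
python3 -c "
from h import *
lean(); go([*blk(47,10),122],22.5); gtilt(cam('wrist'))
"
```

```text
block xy of TCP [56.3 10.3] tool z lean in block axes [-0.006  0.01 ]
t 14.7 p [ 570.3 -160.2  130.7] xang 22.33 z [-0.0095  0.007  -0.9999] j [ 0.45  0.47 -0.32  1.81  0.18  0.9  -1.13] F [-0.16  0.08 -1.23] T [-0.031 -0.007  0.003] w 20.9
yaw -0.0029
shift [-9.2  0.4  8.8]
n 2404 x=0.245 z + 20.1 tilt in tool frame 0.24 rms 0.41 zrange -10.0 69.0
```

>>> apply_moves(steps="-8 0 8 0;-6 0 0 0;-6 0 0 0;-6 0 0 0;-6 0 0 0;-6 0 0 0;-6 0 0 0;-6 0 0 0;-6 0 0 0;0 0 0 0")

```text
clock: 15.75
eef_pos: [540.0, -175.6, 135.8]
eef_rot: [[0.922, 0.384, 0.054], [0.384, -0.923, 0.012], [0.054, 0.01, -0.998]]
contact_force: [-0.5, -0.6, -2.0]
gripper_width: 21.2
```

```bash
python3 -c "
from h import *
lean(); go(None); gtilt(cam('wrist'))
"
```

```text
block xy of TCP [22.4  7.6] tool z lean in block axes [ 0.054 -0.01 ]
t 15.75 p [ 540.  -175.6  135.8] xang 22.59 z [ 0.054   0.0119 -0.9985] j [ 0.52  0.4  -0.34  1.91  0.15  0.81 -1.07] F [-0.47 -0.57 -2.03] T [-0.062  0.161  0.014] w 21.2
n 2384 x=0.257 z + 21.4 tilt in tool frame 0.252 rms 0.42 zrange -10.0 68.0
```

>>> apply_moves(steps="-7 0 0 0;-7 0 0 0;-7 0 0 0;-7 0 0 0;-7 0 0 0;0 0 0 0")

```text
clock: 16.4
eef_pos: [521.8, -185.7, 139.7]
eef_rot: [[0.918, 0.386, 0.091], [0.387, -0.922, 0.014], [0.09, 0.023, -0.996]]
contact_force: [-0.7, -2.1, -0.6]
gripper_width: 21.4
```

```bash
python3 -c "
from h import *
lean(); go(None); gtilt(cam('wrist'))
"
```

```text
block xy of TCP [1.7 5.3] tool z lean in block axes [ 0.09  -0.022]
t 16.4 p [ 521.8 -185.7  139.7] xang 22.84 z [ 0.0915  0.0138 -0.9957] j [ 0.57  0.36 -0.35  1.96  0.13  0.76 -1.01] F [-0.65 -2.09 -0.6 ] T [-0.399  0.166 -0.045] w 21.4
n 2665 x=0.358 z + 24.0 tilt in tool frame 0.343 rms 0.46 zrange -10.0 66.0
```

>>> apply_moves(steps="12 0 -5 0;12 0 -5 0;10 0 -40 0;0 0 -45 0;0 0 -40 0;-2 -40 0 0;-4 -45 0 0;-4 -45 0 0;-4 -45 0 0;0 0 0 0")

```text
clock: 17.45
eef_pos: [461.8, -5.7, 281.2]
eef_rot: [[0.916, 0.392, 0.083], [0.392, -0.92, 0.02], [0.084, 0.014, -0.996]]
contact_force: [0.6, -0.1, -1.0]
gripper_width: 21.2
```

```bash
python3 -c "
from h import *
lean(); go([496,241,270],22); gtilt(cam('wrist'))
"
```

```text
block xy of TCP [ 15.1 194.5] tool z lean in block axes [ 0.085 -0.013]
t 17.45 p [461.8  -5.7 281.2] xang 23.14 z [ 0.0833  0.02   -0.9963] j [ 0.41  0.06 -0.5   1.98  0.02  1.03 -1.26] F [ 0.62 -0.1  -1.01] T [0.01  0.077 0.005] w 21.2
yaw 0.0199
shift [ 127.1 -213.7   19. ]
n 2483 x=0.358 z + 24.1 tilt in tool frame 0.344 rms 0.52 zrange -10.0 65.0
```

>>> apply_moves(steps="24 -40 0 0;24 -40 0 0;24 -40 0 0;24 -40 0 0;24 -40 0 0;7 -10 0 0.02;0 0 0 0;0 0 0 0")

```text
clock: 18.3
eef_pos: [506.2, 238.4, 289.3]
eef_rot: [[0.93, 0.359, 0.082], [0.359, -0.933, 0.018], [0.082, 0.013, -0.997]]
contact_force: [0.0, -0.5, -1.1]
gripper_width: 21.0
```

```bash
python3 -c "
from h import *
go([496,241,270],22);c=cam('wrist'); gtilt(c); np.savez('pics/w5.npz',**c); 
t=cam('top');np.savez('pics/t5.npz',**t);s=cam('side');np.savez('pics/s5.npz',**s)
A=cv2.resize(c['frame'],(640,400)); B=cv2.resize(s['frame'][130:255,190:320],None,fx=1.5,fy=1.5)
cv2.imwrite('pics/w5.png',c['frame'][...,::-1])
"
```

```text
t 18.3 p [506.2 238.4 289.3] xang 21.09 z [ 0.0815  0.0176 -0.9965] j [ 0.02  0.26 -0.66  1.76  0.21  1.11 -1.91] F [ 0.02 -0.52 -1.07] T [-0.092  0.103 -0.035] w 21.0
yaw -0.0159
shift [-10.2  -6.3  18.4]
n 2658 x=0.358 z + 24.7 tilt in tool frame 0.344 rms 0.46 zrange -10.0 64.0
```

View pics/w5.png

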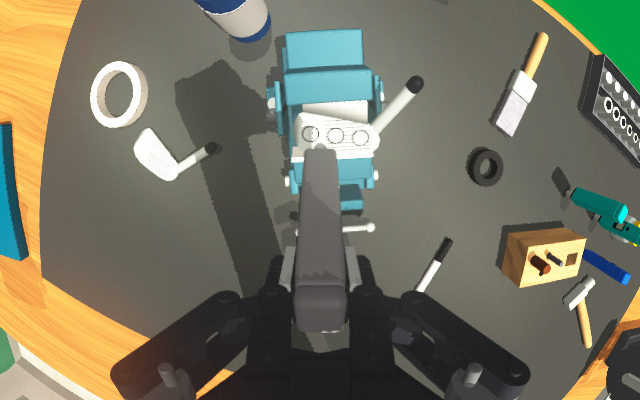

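The wrist view shows the toe ring at about (311,133), with the others at (336,136) and (360,138) and the hosel at the right. The gauge's lower end is at about (320,150). Next I fit the face plane and locate the ring and the gauge axis.

```bash
cat > face.py <<'E'
from h import *
from scipy import ndimage
def face(w,c0=np.array([563,241,113.]),ring=None):
    P=wcloud(w);f=w['frame'];hsv=cv2.cvtColor(f,cv2.COLOR_RGB2HSV).astype(int)
    s=arm.observe();L=(P-s['eef_pos'])@s['eef_rot'];gx=np.polyval
    m=(hsv[...,1]<40)&(hsv[...,2]>150)&(np.linalg.norm(P-c0,axis=-1)<60)&(P[...,2]>88)&(P[...,2]<135)
    m=ndimage.binary_opening(m);Q=P[m]
    for _ in range(8):
        A=np.c_[Q[:,:2]-c0[:2],np.ones(len(Q))];k=np.linalg.lstsq(A,Q[:,2],rcond=None)[0];r=A@k-Q[:,2]
        Q=Q[abs(r)<max(2.5,2.5*np.median(abs(r)))]
    n=np.array([-k[0],-k[1],1]);n/=np.linalg.norm(n)
    print('face n',n.round(3),'tilt',np.arccos(n[2]).round(3),'dir',np.degrees(np.arctan2(k[1],k[0])).round(1),'z at c0',k[2].round(1),'N',len(Q),'rms',r.std().round(2))
    return n,k,m
def ring_on(w,uv,n,k,c0=np.array([563,241,113.])):
    K=w['K'];T=np.linalg.inv(w['world_to_cam']);x=(uv[0]-K[0,2])/K[0,0];y=(uv[1]-K[1,2])/K[1,1];r=np.hypot(x,y)
    d=T[:3,:3]@np.array([x/r*np.tan(r),-y/r*np.tan(r),-1.]);o=T[:3,3];q=np.array([*c0[:2],k[2]])
    return o+d*((q-o)@n)/(d@n)
E
python3 - <<'E'
from face import *
w=dict(np.load('pics/w5.npz'));n,k,m=face(w)
g=cv2.cvtColor(w['frame'],cv2.COLOR_RGB2GRAY)
crop=cv2.resize(w['frame'][95:175,290:400],None,fx=7,fy=7,interpolation=cv2.INTER_CUBIC);cv2.imwrite('pics/w5c.png',crop[...,::-1])
for uv in [(311,133),(336,136),(360,138)]: print(uv,ring_on(w,uv,n,k).round(1))
E
```

```text
face n [-0.215 -0.112  0.97 ] tilt 0.245 dir 27.5 z at c0 113.8 N 3460 rms 0.95
(311, 133) [558.2 265.3 115.6]
(336, 136) [564.6 239.9 114. ]
(360, 138) [572.  215.4 112.8]
```

View pics/w5c.png

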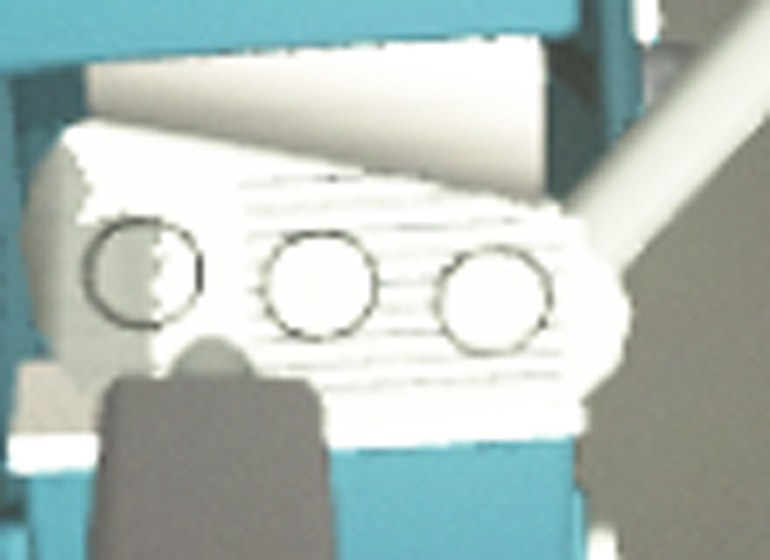

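The crop shows the rings at crop pixels (143,273), (320,286) and (495,300), with the nose tip just visible at (212,345). My mask took in the jaws, so I refit on a polygon of the face only.

```bash
cat >> face.py <<'E'
def fitpoly(w,poly,c0=np.array([563,241,113.])):
    m=np.zeros((400,640),np.uint8);cv2.fillPoly(m,[np.round(poly).astype(np.int32)],1)
    Q=wcloud(w)[m>0]
    for _ in range(8):
        A=np.c_[Q[:,:2]-c0[:2],np.ones(len(Q))];k=np.linalg.lstsq(A,Q[:,2],rcond=None)[0];r=A@k-Q[:,2]
        Q=Q[abs(r)<max(1.5,3*np.median(abs(r)))]
    n=np.array([-k[0],-k[1],1]);n/=np.linalg.norm(n)
    print('face n',n.round(3),'tilt',np.arccos(n[2]).round(3),'dir',np.degrees(np.arctan2(k[1],k[0])).round(1),'z at c0',k[2].round(1),'N',len(Q),'of',m.sum(),'rms',r.std().round(2))
    return n,k
def gauge_axis(w):
    "axis direction (nose->top) and tip from the front face in the cloud, world"
    s=arm.observe();R=s['eef_rot'];P=wcloud(w);L=(P-s['eef_pos'])@R
    kk=gtilt(w);th=np.arctan(kk[0]);c,si=np.cos(th),np.sin(th)
    dn=np.array([si,0,c]);ax0=np.array([kk[1]-14/c,0,0])   # axis line at tool z=0
    D=L-ax0;along=D@dn;perp=np.linalg.norm(D-along[...,None]*dn,axis=-1)
    print('front-face side lean (tool y vs z):',end=' ')
    m=(perp<18)&(along>-10)&(along<68)&(abs((D@np.array([c,0,-si]))-14)<2)
    b=np.arange(0,65,10);mid=[(np.percentile(L[m&(along>=a)&(along<a+10)][:,1],2)+np.percentile(L[m&(along>=a)&(along<a+10)][:,1],98))/2 for a in b]
    q=np.polyfit(b+5,mid,1);print(q.round(3))
    e=np.sort(along[(perp<16)&(along>50)&(along<100)])
    print('front face lower end along',np.sort(along[m])[-5:].round(1), 'all',np.percentile(along[(perp<15)&(along<125)],99.5).round(1))
    m2=(perp<6.5)&(along>75)&(along<125);print('nose pts',m2.sum(),np.sort(along[m2])[-8:].round(1))
    # body bottom edge of front face at along=B -> tip at B+26
    return R@(-dn),R@ax0+s['eef_pos'],dn,th
E
python3 - <<'E'
from face import *
w=dict(np.load('pics/w5.npz'))
cp=np.array([(85,150),(535,222),(595,300),(560,370),(340,375),(265,335),(200,325),(130,365),(60,330),(50,220)],float)
n,k=fitpoly(w,cp/7+[290,95])
n2,k2=fitpoly(w,(cp-[320,280])*.8/7+[320/7,40]+[290,95])
for uv in [(310,133.6),(335.3,135.5),(360.3,137.5)]: print(uv,ring_on(w,uv,n,k).round(1))
a,q,dn,th=gauge_axis(w);print('axis up',a.round(3),'angle to n',np.arccos(a@n).round(3))
x=np.cross([0,0,1],n); 
E
```

```text
face n [-0.264 -0.126  0.956] tilt 0.297 dir 25.5 z at c0 114.0 N 1689 of 1873 rms 0.66
face n [-0.257 -0.124  0.958] tilt 0.29 dir 25.7 z at c0 114.1 N 1093 of 1220 rms 0.66
(310, 133.6) [557.3 266.1 115.7]
(335.3, 135.5) [564.8 240.8 114.4]
(360.3, 137.5) [572.6 215.3 113.2]
n 2667 x=0.358 z + 25.0 tilt in tool frame 0.344 rms 0.48 zrange -10.0 65.0
front-face side lean (tool y vs z): [-0.005 -0.819]
front face lower end along [67.8 67.9 67.9 68.  68. ] all 94.3
nose pts 64 [97.3 97.4 97.5 97.6 97.6 97.6 97.7 98.1]
axis up [-0.391 -0.136  0.91 ] angle to n 0.136
```

```bash
python3 - <<'E'
from face import *
w=dict(np.load('pics/w5.npz'));P=wcloud(w)
hsv=cv2.cvtColor(w['frame'],cv2.COLOR_RGB2HSV).astype(int)
teal=(abs(hsv[...,0]-97)<12)&(hsv[...,1]>80)&(np.abs(P[...,0]-570)<110)&(abs(P[...,1]-250)<70)
def fit(Q):
    c=Q.mean(0)
    for _ in range(10):
        A=np.c_[Q[:,:2]-c[:2],np.ones(len(Q))];k=np.linalg.lstsq(A,Q[:,2],rcond=None)[0];r=A@k-Q[:,2]
        if (abs(r)<1.5).mean()>.98: break
        Q=Q[abs(r)<max(1.5,2*np.median(abs(r)))]
    print(len(Q),c.round(0),'tilt',np.arctan(np.hypot(*k[:2])).round(3),'dir',np.degrees(np.arctan2(k[1],k[0])).round(1),'rms',r.std().round(2))
v,u=np.mgrid[0:400,0:640]
for nm,r in [('frontjaw',(v>158)&(v<178)&(u>338)&(u<372)),('rear',(v>33)&(v<62)&(u>290)&(u<360)),('mid',(v>75)&(v<98)&(u>288)&(u<365))]:
    m=cv2.erode((teal&r).astype(np.uint8),np.ones((3,3)))>0;print(nm,end=' ');fit(P[m])
# proper face polygon in the top/side views: disc regions at/around the rings
ctr=np.array([564.8,240.8,114.3]);row=np.array([15.3,-50.8,-2.5])/53.2;n=np.array([-.26,-.125,.957]);up=np.cross(row,n)
for nm in ['top','side']:
    c=dict(np.load(f'pics/{nm}0.npz'));p=np.load(f'pics/{nm}_p.npy');D=p-ctr
    m=(abs(D@row)<36)&(abs(D@up)<15)&(abs(D@n)<14);print(nm,end=' ');fit(p[m])
E
```

```text
frontjaw 443 [538. 205.  94.] tilt 0.302 dir 25.5 rms 0.69
rear 1512 [653. 285.  95.] tilt 0.29 dir 25.0 rms 0.7
mid 1301 [608. 268. 126.] tilt 0.283 dir 25.1 rms 0.68
top 96 [565. 241. 115.] tilt 0.213 dir 25.7 rms 0.77
side 110 [564. 241. 114.] tilt 0.281 dir 22.3 rms 0.95
```

Normal confirmed by the face and three jaw surfaces: tilt 0.29, direction 25.3°. The gauge leans 0.42, which is too much. I go back to the block's near side and push it back by about 0.13.

>>> apply_moves(steps="-24 41 -1.4 0;-24 41 -1.4 0;-24 41 -1.4 0;-24 41 -1.4 0;-24 41 -1.4 0;-24 41 -1.4 0;-24 41 -1.4 0;-24 41 -1.4 0;-24 41 -1.4 0;-24 41 -1.4 -0.07;0 0 0 0;0 0 0 0")

```text
clock: 19.65
eef_pos: [413.4, -258.1, 292.2]
eef_rot: [[0.913, 0.398, 0.088], [0.399, -0.917, 0.007], [0.084, 0.029, -0.996]]
contact_force: [0.5, 0.3, -1.1]
gripper_width: 21.3
```

```bash
python3 -c "
from h import *
lean(); go([*blk(-103,0),122],22.5); gtilt(cam('wrist'))
"
```

```text
block xy of TCP [-126.2  -20.2] tool z lean in block axes [ 0.084 -0.028]
t 19.65 p [ 413.4 -258.1  292.2] xang 23.59 z [ 0.0883  0.0065 -0.9961] j [ 0.75  0.08 -0.27  1.91 -0.03  1.07 -0.66] F [ 0.48  0.3  -1.1 ] T [0.044 0.068 0.03 ] w 21.3
yaw 0.019
shift [  9.2 -24.7 171. ]
n 2662 x=0.360 z + 25.1 tilt in tool frame 0.345 rms 0.46 zrange -10.0 64.0
```

>>> apply_moves(steps="0 -10 40 0;0 -10 40 0;0 0 40 0;0 0 40 0;0 0 14 0;0 0 0 0;6 0 0 0;6 0 0 0;6 0 0 0;6 0 0 0;6 0 0 0;6 0 0 0;0 0 0 0")

```text
clock: 21.0
eef_pos: [446.3, -224.3, 124.2]
eef_rot: [[0.913, 0.401, 0.072], [0.402, -0.916, -0.006], [0.063, 0.035, -0.997]]
contact_force: [-0.5, -0.1, -1.3]
gripper_width: 21.4
```

```bash
python3 -c "
from h import *
lean(); go(None); gtilt(cam('wrist'))
"
```

```text
block xy of TCP [-82.8  -1.5] tool z lean in block axes [ 0.064 -0.033]
t 21.0 p [ 446.3 -224.3  124.2] xang 23.77 z [ 0.072  -0.0064 -0.9974] j [ 0.62  0.3  -0.27  2.09  0.09  0.7  -0.86] F [-0.47 -0.09 -1.34] T [0.055 0.181 0.029] w 21.4
n 1933 x=0.265 z + 20.6 tilt in tool frame 0.259 rms 0.41 zrange -10.0 59.0
```

>>> apply_moves(steps="5 0 0 0;4 0 0 0;0 0 0 0")

```text
clock: 21.35
eef_pos: [449.2, -223.2, 125.6]
eef_rot: [[0.915, 0.399, 0.061], [0.4, -0.917, -0.01], [0.052, 0.033, -0.998]]
contact_force: [-2.1, 0.5, -3.4]
gripper_width: 21.3
```

```bash
python3 -c "
from face import *
lean(); go(None);c=cam('wrist');a=gauge_axis(c)[0];n=np.array([-.2585,-.1222,.958]);print(a.round(3),np.arccos(a@n).round(3),'dir',np.degrees(np.arctan2(a[1],a[0])).round(1)-180,'lean',np.arccos(a[2]).round(3))
"
```

```text
block xy of TCP [-79.7  -1.7] tool z lean in block axes [ 0.053 -0.032]
t 21.35 p [ 449.2 -223.2  125.6] xang 23.6 z [ 0.0611 -0.0097 -0.9981] j [ 0.61  0.31 -0.27  2.07  0.1   0.71 -0.88] F [-2.07  0.46 -3.39] T [-0.079  0.518 -0.017] w 21.3
n 1864 x=0.242 z + 19.9 tilt in tool frame 0.238 rms 0.43 zrange -10.0 51.0
front-face side lean (tool y vs z): [-0.002  0.434]
front face lower end along [67.7 67.7 67.8 67.8 68. ] all 71.3
nose pts 0 []
[-0.276 -0.085  0.958] 0.047 dir -342.9 lean 0.293
```

Lean is now 0.293. A yaw of the tool x axis to about 34° will also fix the azimuth. Now I lift off and return to the vise.

>>> apply_moves(steps="-8 0 0 0;-10 0 0 0;-5 0 -35 0;0 0 -45 0;0 0 -45 0;0 0 -25 -0.09;0 0 0 -0.09;0 0 0 0")

```text
clock: 22.2
eef_pos: [420.8, -231.1, 283.8]
eef_rot: [[0.823, 0.562, 0.08], [0.564, -0.826, -0.012], [0.059, 0.055, -0.997]]
contact_force: [0.2, 0.2, -2.2]
gripper_width: 21.4
```

```bash
python3 -c "
from h import *
go([511,244,275],33.8); gtilt(cam('wrist'))
"
```

```text
t 22.2 p [ 420.8 -231.1  283.8] xang 34.42 z [ 0.0802 -0.0125 -0.9967] j [ 0.71  0.08 -0.3   1.94  0.    1.05 -0.56] F [ 0.17  0.16 -2.16] T [ 0.012  0.106 -0.015] w 21.4
yaw 0.0108
shift [ 341.9 -342.1   10.1]
n 2342 x=0.239 z + 20.1 tilt in tool frame 0.235 rms 0.41 zrange -10.0 69.0
```

>>> apply_moves(steps="34 -34 0 0;34 -34 0 0;34 -34 0 0;34 -34 0 0;34 -34 0 0;34 -34 0 0;34 -34 0 0;34 -34 0 0;34 -34 0 0;34 -34 0 0;0 0 0 0;0 0 0 0")

```text
clock: 23.45
eef_pos: [517.2, 256.3, 276.3]
eef_rot: [[0.841, 0.536, 0.072], [0.537, -0.843, -0.007], [0.057, 0.044, -0.997]]
contact_force: [-0.4, 0.1, -1.7]
gripper_width: 21.6
```

```bash
python3 -c "
from face import *
go([511,244,275],33.8);c=cam('wrist');np.savez('pics/w6.npz',**c);a=gauge_axis(c)[0];n=np.array([-.2585,-.1222,.958]);print(a.round(3),np.arccos(a@n).round(3),'lean',np.arccos(a[2]).round(3))
# predicted pixel of toe mark
W=c['world_to_cam'];q=W@np.array([557.3,266.1,115.7,1]);x,y=q[0]/-q[2],-q[1]/-q[2];r=np.hypot(x,y);th=np.arctan(r);K=c['K'];u,v=K[0,2]+K[0,0]*th*x/r,K[1,2]+K[1,1]*th*y/r;print(u,v)
u,v=int(u),int(v);crop=cv2.resize(c['frame'][v-40:v+50,u-55:u+65],None,fx=6,fy=6,interpolation=cv2.INTER_CUBIC);cv2.imwrite('pics/w6c.png',crop[...,::-1]);print('origin',u-55,v-40)
"
```

```text
t 23.45 p [517.2 256.3 276.3] xang 32.57 z [ 0.072  -0.0067 -0.9974] j [-0.01  0.31 -0.68  1.73  0.27  1.13 -1.78] F [-0.43  0.12 -1.73] T [-0.094  0.077  0.054] w 21.6
yaw -0.0215
shift [-11.9   6.9   0.9]
n 2356 x=0.238 z + 20.3 tilt in tool frame 0.233 rms 0.43 zrange -10.0 69.0
front-face side lean (tool y vs z): [-0.     0.868]
front face lower end along [67.7 67.8 67.8 68.  68. ] all 93.1
nose pts 29 [97.2 97.2 97.8 98.1 98.3 98.7 98.8 99.4]
[-0.264 -0.119  0.957] 0.023 lean 0.294
325.64154678005474 148.4797204330864
origin 270 108
```

View pics/w6c.png

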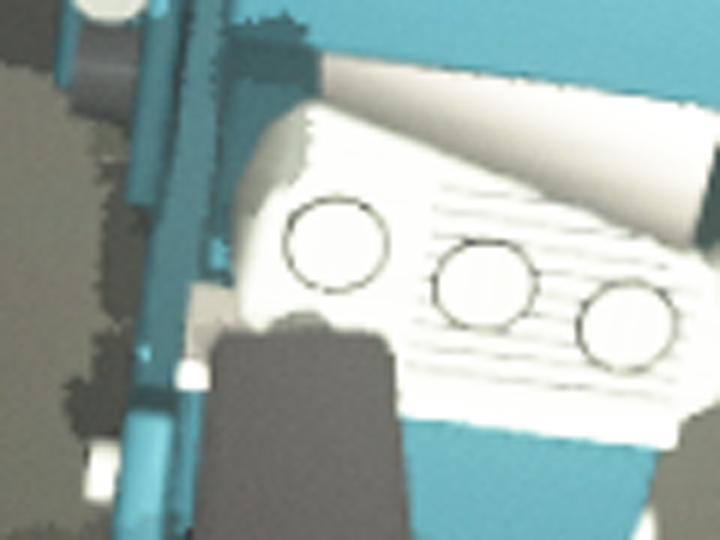

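The toe ring is seen at (325.4,148.4), which matches the prediction of (325.6,148.5). The axis error is 0.023 rad. Now I locate the nose end along the axis and work out the shift.

```bash
cat >> face.py <<'E'
N=np.array([-.2585,-.1222,.958]);MARK=np.array([557.3,266.1,115.7])
def plan(w,gap,tl=None):
    "shift in tool axes to put the tip gap mm off the mark along N"
    s=arm.observe();R=s['eef_rot'];P=wcloud(w);L=(P-s['eef_pos'])@R
    kk=gtilt(w);th=np.arctan(kk[0]);c,si=np.cos(th),np.sin(th);dn=np.array([si,0,c]);ax0=np.array([kk[1]-14/c,0,0])
    D=L-ax0;al=D@dn;off=D@np.array([c,0,-si]);m=(abs(off-14)<1.5)&(abs(D[...,1])<9)&(al>60)&(al<100)
    e=np.sort(al[m]);print('body bottom along ~',e[-6:].round(1));B=e[-4]
    m2=(np.hypot(off,D[...,1])<6.5)&(off>0)&(al>B+3)&(al<B+30);print('nose last',np.sort(al[m2])[-6:].round(1))
    mm=(abs(off-14)<1.5)&(al>0)&(al<60)&(abs(D[...,1])<14);yc=(np.percentile(L[mm][:,1],2)+np.percentile(L[mm][:,1],98))/2
    tl=B+26 if tl is None else tl
    tip=s['eef_pos']+R@(ax0+[0,yc,0]+dn*tl);ax=R@-dn
    e=tip-MARK;print('tl',round(tl,1),'yc',yc.round(1),'tip',tip.round(1),'height off face',(e@N).round(1),'lateral',(e-(e@N)*N).round(1),np.linalg.norm(e-(e@N)*N).round(1),'ang',np.arccos(ax@N).round(3))
    print('shift',(R.T@(MARK+gap*N-tip)).round(1),'N in tool',(R.T@N).round(3))
E
python3 - <<'E'
from face import *
plan(dict(np.load('pics/w6.npz')),12)
go(None,33.8)
E
```

```text
n 2356 x=0.238 z + 20.3 tilt in tool frame 0.233 rms 0.43 zrange -10.0 69.0
body bottom along ~ [73.3 73.3 73.5 73.5 73.6 74. ]
nose last [97.8 98.1 98.3 98.7 98.8 99.4]
tl 99.5 yc 0.9 tip [548.6 270.9 181.6] height off face 64.8 lateral [ 8.  12.7  3.8] 15.5 ang 0.023
shift [-1.8  6.  54.7] N in tool [-0.228  0.006 -0.973]
t 23.5 p [516.8 256.6 276.4] xang 32.58 z [ 0.072  -0.0056 -0.9974] j [-0.01  0.31 -0.68  1.73  0.27  1.13 -1.78] F [-0.    0.32 -1.35] T [ 0.025  0.126 -0.   ] w 21.0
yaw -0.0212
```

>>> apply_moves(steps="-2 3 20 -0.02;0 3 20 0;0 0 12 0;0 0 0 0;0 0 0 0")

```text
clock: 24.0
eef_pos: [522.9, 243.8, 222.9]
eef_rot: [[0.836, 0.544, 0.072], [0.546, -0.838, -0.008], [0.056, 0.047, -0.997]]
contact_force: [0.1, 0.8, -1.5]
gripper_width: 21.7
```

```bash
python3 - <<'E'
from face import *
c=cam('wrist');np.savez('pics/w7.npz',**c)
plan(c,5,100.3); go(None)
for i in range(4): cam('wrist');print(arm.observe()['contact_force'].round(2),end=' ')
W=c['world_to_cam'];q=W@np.array([*MARK,1]);x,y=q[0]/-q[2],-q[1]/-q[2];r=np.hypot(x,y);th=np.arctan(r);K=c['K'];u,v=int(K[0,2]+K[0,0]*th*x/r),int(K[1,2]+K[1,1]*th*y/r)
crop=cv2.resize(c['frame'][v-40:v+50,u-55:u+65],None,fx=6,fy=6,interpolation=cv2.INTER_CUBIC);cv2.imwrite('pics/w7c.png',crop[...,::-1]);print('mark',u,v,'in crop at 330,240')
E
```

```text
n 2345 x=0.238 z + 20.2 tilt in tool frame 0.234 rms 0.42 zrange -10.0 69.0
body bottom along ~ [73.2 73.4 73.5 73.5 73.9 73.9]
nose last [97.9 98.  98.1 98.4 98.5 99.1]
tl 100.3 yc 0.2 tip [554.4 258.5 127.3] height off face 12.8 lateral [ 0.4 -6.  -0.6] 6.0 ang 0.023
shift [ 4.7 -5.3  6.9] N in tool [-0.229  0.007 -0.973]
t 24.05 p [522.9 243.7 223. ] xang 33.13 z [ 0.0726 -0.0087 -0.9973] j [-0.01  0.36 -0.66  1.8   0.32  1.02 -1.79] F [-0.55 -0.72 -1.51] T [-0.019  0.096  0.058] w 21.2
[-0.32 -0.38 -1.07] [ 0.1  -0.46 -0.55] [-0.96  0.17 -1.32] [ 0.26 -0.78 -0.84] mark 313 153 in crop at 330,240
```

View pics/w7c.png

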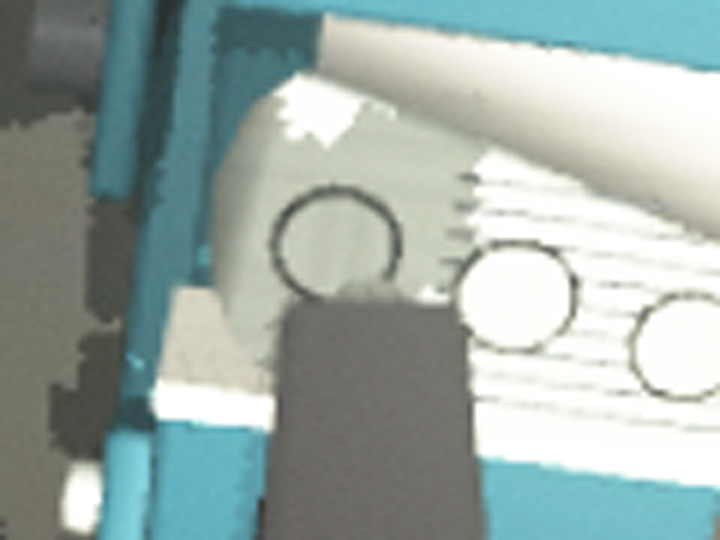

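>>> apply_moves(steps="2.5 -3 4 0;2 -2.5 3 0;0 0 0 0;0 0 0 0;0 0 0 0")

```text
clock: 24.75
eef_pos: [524.5, 253.8, 216.8]
eef_rot: [[0.834, 0.546, 0.075], [0.548, -0.836, -0.006], [0.059, 0.046, -0.997]]
contact_force: [0.6, 0.0, -1.5]
gripper_width: 21.4
```

```bash
python3 - <<'E'
from face import *
c=cam('wrist');np.savez('pics/w8.npz',**c)
plan(c,-4,100.3); go(None)
E
```

```text
n 2337 x=0.239 z + 20.2 tilt in tool frame 0.234 rms 0.41 zrange -10.0 69.0
body bottom along ~ [73.4 73.5 73.5 73.6 73.7 73.7]
nose last [97.1 97.3 97.4 97.7 98.1 99.2]
tl 100.3 yc 0.3 tip [556.2 268.9 121.3] height off face 5.3 lateral [0.3 3.4 0.5] 3.5 ang 0.024
shift [-0.   2.6  9.6] N in tool [-0.226  0.006 -0.974]
t 24.8 p [524.5 253.8 216.8] xang 33.29 z [ 0.0752 -0.0063 -0.9972] j [-0.03  0.38 -0.66  1.79  0.33  1.01 -1.81] F [-0.28 -0.38 -2.29] T [0.007 0.138 0.07 ] w 21.6
```

>>> apply_moves(steps="0 2 1.5 0;0.3 0 1.5 0;0 0 0 0;0 0 0 0")

```text
clock: 25.2
eef_pos: [526.3, 251.7, 213.8]
eef_rot: [[0.835, 0.545, 0.075], [0.547, -0.837, -0.007], [0.059, 0.047, -0.997]]
contact_force: [-0.0, -0.4, -0.7]
gripper_width: 21.5
```

```bash
python3 - <<'E'
from face import *
c=cam('wrist');np.savez('pics/w9.npz',**c)
plan(c,-4,100.3); go(None)
F=[]
for i in range(4): cam('top');F.append(arm.observe()['contact_force'])
print(np.mean(F,0).round(2),arm.observe()['eef_pos'].round(1))
E
```

```text
n 2344 x=0.239 z + 20.2 tilt in tool frame 0.234 rms 0.41 zrange -10.0 69.0
body bottom along ~ [73.4 73.4 73.4 73.6 73.6 73.6]
nose last [102.9 102.9 103.  103.1 103.1 103.3]
tl 100.3 yc 0.3 tip [558.1 266.7 118.2] height off face 2.1 lateral [1.4 0.9 0.5] 1.7 ang 0.024
shift [-0.3 -0.1  6.3] N in tool [-0.226  0.006 -0.974]
t 25.25 p [526.4 251.7 213.7] xang 33.26 z [ 0.0753 -0.0066 -0.9971] j [-0.03  0.38 -0.66  1.8   0.33  1.01 -1.81] F [ 0.56  0.16 -2.01] T [ 0.009  0.082 -0.021] w 21.2
[ 0.4  -0.14 -1.15] [526.3 251.9 213.9]
```

>>> apply_moves(steps="-0.5 0 1.3 0;0 0 1.3 0;0 0 0 0;0 0 0 0")

```text
clock: 25.85
eef_pos: [526.6, 252.0, 212.0]
eef_rot: [[0.834, 0.546, 0.077], [0.548, -0.837, -0.006], [0.062, 0.047, -0.997]]
contact_force: [0.1, -0.2, -0.5]
gripper_width: 21.1
```

```bash
cat > chk.py <<'E'
from face import *
c=cam('wrist');np.savez('pics/last.npz',**c)
plan(c,-4,100.3); go(None)
F=[];P=[]
for i in range(8): cam('top');s=arm.observe();F.append(s['contact_force']);P.append(s['eef_pos'])
F=np.mean(F,0);print('F',F.round(2),'along N',(F@N).round(2),'net of weight ~',((F+[0,0,1.2])@N).round(2),P[0].round(2),P[-1].round(2))
E
python3 chk.py
```

```text
n 2334 x=0.239 z + 20.2 tilt in tool frame 0.234 rms 0.41 zrange -10.0 69.0
body bottom along ~ [ 99.3  99.6  99.7  99.7  99.8 100. ]
nose last []
tl 100.3 yc 0.2 tip [558.6 267.2 116.5] height off face 0.3 lateral [1.3 1.1 0.5] 1.8 ang 0.024
shift [-0.8  0.2  4.6] N in tool [-0.224  0.006 -0.974]
t 25.9 p [526.6 252.  211.9] xang 33.28 z [ 0.0772 -0.0057 -0.997 ] j [-0.03  0.38 -0.66  1.8   0.34  1.   -1.81] F [-0.73 -0.49  0.55] T [-0.026  0.159 -0.009] w 21.2
F [-0.1  -0.07  0.06] along N 0.1 net of weight ~ 1.24 [526.59 252.03 211.98] [526.6  252.02 211.88]
```

Contact is felt: the net force is about 1.2 N, roughly 1 mm in. About 3 mm more.

>>> apply_moves(steps="0.2 0 1 0;0.2 0 1 0;0.2 0 1 0;0 0 0 0;0 0 0 0")

```text
clock: 26.8
eef_pos: [527.4, 252.4, 209.0]
eef_rot: [[0.834, 0.546, 0.077], [0.548, -0.837, -0.006], [0.062, 0.047, -0.997]]
contact_force: [-1.0, -0.8, 1.0]
gripper_width: 21.3
```

```bash
python3 chk.py
```

```text
n 2351 x=0.238 z + 20.2 tilt in tool frame 0.234 rms 0.42 zrange -10.0 69.0
body bottom along ~ [98.8 98.9 98.9 98.9 99.1 99.6]
nose last []
tl 100.3 yc 0.3 tip [559.4 267.5 113.6] height off face -2.8 lateral [1.3 1.1 0.5] 1.8 ang 0.024
shift [-1.5  0.1  1.6] N in tool [-0.223  0.006 -0.974]
t 26.85 p [527.4 252.4 209. ] xang 33.28 z [ 0.0775 -0.0057 -0.997 ] j [-0.03  0.39 -0.66  1.8   0.34  1.   -1.82] F [-0.21 -0.16  0.67] T [-0.067  0.202  0.052] w 21.6
F [-0.92 -0.45  1.13] along N 1.37 net of weight ~ 2.52 [527.43 252.39 209.04] [527.43 252.38 208.98]
```

Net push is about 2.5 N, so the nose is about 4 mm in. The lateral offset is 1.8 mm, the axis error is 0.024 rad and the arm is still, so I hand in.

```bash
python3 -c "
from station import arm
print(arm.close_job())"
```

```text
the job is handed in; nothing more can be done
None
```

I drew the gauge out of the block and handed it in at about 27 s of the 48 s allowed. It was gripped and pressed on the toe ring, but the interface gives no verdict.

The interface can't tilt the tool. I leaned the gauge by pushing it against the fixed tool block, which partly swivelled it in the pads and partly tilted the arm. The first attempt overshot, so I pushed it back on the other side of the block.

**Last checks**

| Check | Measured | Limit |
|---|---|---|
| Nose to ring centre | about 1.8 mm, estimated from the gauge's fitted axis | 5 mm |
| Gauge to face normal | 0.024 rad | 0.12 rad |
| Push on the club | about 2.5 N after subtracting the gauge's weight | 0.6 to 8 N |
| Nose pushed in | about 4 mm, worked out from the force | 1.5 to 6.5 mm |

The gripper opening was 21.5 mm and the arm was still, drifting less than 0.1 mm over 0.4 s.

**What disagreed or was not checked**
- **Face tilt:** my first estimates from the top and side cameras were 0.35 to 0.41 rad because they included the jaws. A close refit of the face and three jaw surfaces agreed on 0.28 to 0.30 rad, and I used 0.29.
- **Nose length below the tool point:** depth readings gave 99 to 103 mm. The force reading at contact fits about 101.5 mm.
- **Nose depth from geometry:** with the 100.3 mm I used, geometry alone gives 2.8 mm in. Correcting the length for contact gives about 4 mm.
- **Bystanders:** I saw no sign of moving any, but I took no final picture of them. The blue look-alike looked clear when I worked close to it.

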